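# Open the vented enclosure to its mark and slide the jar in

### The arm

A 6-joint arm with a two-finger parallel gripper is mounted at the origin on a cart in front of the work surface, level with it; the furniture and walls round the work are solid. World frame = base frame: x ahead of the robot, y to its left, z up, the work surface at z = 0. Lengths are in m, angles in rad, forces in N, time in s.
With the tool pointing down it reaches from about 0.275 to 0.975 m from the base axis. Payload 8.4 kg.
Tool frame: the origin (TCP) lies on the centre line of the jaws, within the pads' length; the fingertips stand 25 mm ahead of it and the grasp point (between the pads) lies 6 mm ahead of it; z points along the fingers, y is the line along which they close (so a half turn about z gives the same grasp; the last joint's range is limited). The gripper opens to 92 mm and grips with 3 to 60 N. Pads are 20 mm wide; open, the fingers measure 128 mm over their backs; the gripper's body (75 mm by 189 mm) begins 69 mm behind the grasp point.
Start: joints at [-1.141, 0.353, 1.633, -0, 1.155, -0.002], TCP at [0.262, -0.568, 0.24] pointing down, gripper open.
Joint ranges: [-2.63, 2.63], [-0.92, 2.1], [0.06, 2.66], [-1.3, 4.44], [0, 2.69], [-3.02, 3.02]. Speed limits (rad/s): [2.22, 2.22, 2.79, 3.14, 3.14, 3.14].

### API

Orientations are given as a 3x3 rotation matrix whose columns are the frame's x, y, z axes.
In Python, from plant import * gives the robot as it stands.
- The arm moves only by the tool drive_tool, never from a script. Its argument "commands" is a list that holds one entry, the list of rows, each a list of 7 numbers: the gripper command: -1 is fully open, 1 is shut, values between are in proportion, then the shift along the tool's x, y, z in cm, then the turn, a rotation vector about the tool's x, y, z in degrees. In form: [[[gripper, dx, dy, dz, ax, ay, az], ...]]. A call has exactly 10 rows; each row is the pose to reach, as a shift and turn from the pose commanded when the call began, along the tool's axes at that moment; what a row does not reach only later rows make up. A row lasts 1/10 s, in which the tool goes at most 50 mm and 8.59 degrees, less where a joint would pass 70% of its speed; a pose out of reach is approached as far as the arm can. A call with a gripper value outside its range is refused whole. The fingers move at their own pace and stop on an object; "grip_force" is the grip in N (left out, the last holds). Time passes only in rows, so rows that repeat a pose let the fingers close, or fill a call up. It gives the time, the measured TCP pose, the force, the opening and the grip force at its end, in the units of the state.
- state(): the state, without advancing time (a new reading comes with each control period).
- grab_frame(name): name is "scene" or "side" or "wrist"; returns a dict with "pixels" (400x640x3 uint8, red, green, blue), "K" (3x3 intrinsics, pixels), "R" (3x3) and "t" (3): a world point X has camera coordinates R X + t. Camera axes: x right, y down, z forward; pixel columns grow to the right and rows downward; lengths in m; the calibration is good to about 2 mm. A picture is of the moment at which its call begins. There is no depth.
- close_job(): hands the job in; it is judged then, once.
Trained networks look in a picture, given as the dict that the camera call returned (one of the last four; its "shot" number tells which), for a name from the list of things; names that differ only in an ending like _2 or _b are one class to them, and where a whole thing is asked for, a point or a joint stands for the part that bears it (a point fixed in the world has none). Each returns a list of dicts, best first, with "conf" (0 to 1); they miss things now and then, are a little off and sometimes report something else, mostly with a low value. They report only what shows in the picture. A call takes as long as a camera call. They do not tell look-alikes from the thing itself.
- regions_of(picture, label): "mask" (400x640 bool, what is visible of it) and "position" ([column, row] in pixels, amid what is visible of it).
The state is a dict: "t": time; "q": joint angles; "joint_vel": joint speeds; "joint_efforts": joint torques, N m; "eef_pos": TCP position; "ee_rot": TCP orientation; "force": force on the tool from outside, world axes, zero at the start; "moment": the same for the moment, N m; "width": finger opening in m; "grasp_force": force on a finger pad.
Only numpy, scipy, OpenCV 4.12 (cv2) and the standard library are available. Lean on these libraries where they do the work, as an engineer would, in place of code of your own. Each camera call takes 0.05 s, during which the arm holds its last target. There are 200 camera calls.

### The job

The small enclosure's sliding window faces to the robot's right: with the fingertips, push it up from beneath its lip until the lip is level with the pointer on the nearer post. Then push the amber jar over the mat, upright, in under the raised window until it stands fully inside behind the glass, leaving the window at the pointer. Only push: do not pinch the lip, do not pick up or tip the jar, and leave the conical flask and the vial with the blue contents where they stand.

Things in the scene. Friction and masses are not known exactly. Their poses are not given: they have to be found in the camera images.
- enclosure: fixed small fume hood, open below: 250 mm wide (y), 120 deep (x), 340 high plus pulleys; clear sides. Origin on the bench, mid footprint; x points into it from the window (about the robot's left), y to its left (towards the robot). Window's inner face at x = -60 mm, clear opening y = -107 to +107, back wall at x = +53. Empty, no sill: the blue mat (1.8 mm thick) runs through
- sash (a joint): upward travel of the sliding window, m: 0 lowest, 0.16 highest. Starts at 0 to 0.02. It is counterweighted with sliding friction of about 4 N, so it stays where it is left
- lip_mid (a point): middle of the front edge of the window's lip, at half its thickness; moves with the window. It lies at x = -96 mm, y = 0 of the enclosure, 67 mm above the bench at sash = 0. The lip, the part to push from beneath, is a level aluminium ledge 190 mm long (y), 12 mm thick, 30 mm out from the pane. The pane goes on to 45 mm below this point. A 3 mm rubber strip lies on the lip, 14 mm back from its front edge
- pointer: small black clip with a thin finger, fixed on the front of the enclosure's left post (the one nearer the robot): marks the height for the lip. Origin at the tip of the finger, which is 5 mm thick and ends 4 mm beside the end of the lip's path; 178 to 208 mm above the bench; axes as the enclosure's
- amber_jar: closed brown glass jar with a black cap, 52 mm diameter, 82 mm high, 0.13 to 0.27 kg, standing on the mat before the window's right half (the one farther from the robot), its middle 66 to 80 mm in front of the window's inner face; origin at the middle of its underside, z up along the jar
- vial_1: small vial with a black cap and blue contents, 22 mm diameter, 48 mm high, standing on the bench near its front edge; origin at the middle of its underside; to be left alone
- erlenmeyer: conical glass flask with pink contents, 64 mm diameter, 106 mm high, standing on the bench straight ahead of the robot; origin at the middle of its underside; to be left alone
There are look-alikes about, which are no part of the job. Leave any green look-alike of the amber_jar alone.

How it is judged:
By the outcome, as a careful person would: the job done as asked, in the order asked, and still so for the second after the job is handed in, with the robot touching nothing.
It also fails if it takes over 67 s, if anything falls off the work surface, if the arm or the gripper's body presses on something with over 40 N, if the wrist force passes 120 N, or if a joint passes its speed limit or range.

## Working session

There is one attempt and no reset: what is moved stays moved. The work goes in short steps, Python scripts to look and compute and a tool call to move; the robot and the scene stay as the last step left them, time stands still between calls to the robot, and variables do not carry over. Pictures are saved under pics/ and viewed, at most 10 in all, crops included, and the job is handed in when it is done.

Besides the shell and the picture viewer there is one more tool, called after "Emit:" as a command line: name --argument value ..., lists and objects as JSON in quotes. drive_tool: Moves the arm, as the interface text tells. Its arguments: {"type":"object","properties":{"commands":{"type":"array"},"grip_force":{"type":"number"}},"required":["commands"]}

```bash
mkdir -p pics; ls
cat > h.py <<'E'
from plant import *
import numpy as np, cv2
def save(p,n,crop=None,s=1):
    im=p["pixels"][:,:,::-1]
    if crop: x0,y0,x1,y1=crop; im=im[y0:y1,x0:x1]
    cv2.imwrite("pics/"+n,cv2.resize(im,None,fx=s,fy=s,interpolation=cv2.INTER_CUBIC))
def ray(p,uv):
    d=np.linalg.inv(p["K"])@np.array([uv[0],uv[1],1.]); R=np.array(p["R"]);t=np.array(p["t"])
    return -R.T@t, R.T@d
def onz(p,uv,z):
    o,d=ray(p,uv); return o+d*(z-o[2])/d[2]
def proj(p,X):
    c=np.array(p["K"])@(np.array(p["R"])@np.array(X)+np.array(p["t"])); return c[:2]/c[2]
def tri(obs):
    A=np.zeros((3,3));b=np.zeros(3)
    for p,uv in obs:
        o,d=ray(p,uv); d/=np.linalg.norm(d); M=np.eye(3)-np.outer(d,d); A+=M;b+=M@o
    return np.linalg.solve(A,b)
E
python3 - <<'E'
from h import *
import pickle
P={}
for n in ["scene","side"]:
    p=grab_frame(n);P[n]=p
    print(n,"cam",-np.array(p["R"]).T@p["t"])
    for l in ["enclosure","sash","lip_mid","pointer","amber_jar","vial_1","erlenmeyer"]:
        try:
            for r in regions_of(p,l)[:4]:
                ys,xs=np.where(r["mask"]); print(l,round(r["conf"],2),np.round(r["position"]),xs.min(),xs.max(),ys.min(),ys.max(),len(xs))
        except Exception as e: print(l,e)
pickle.dump(P,open("P.pkl","wb"))
im=np.vstack([P[n]["pixels"] for n in P])[:,:,::-1]
save(P["scene"],"a.png",s=1.25); save(P["side"],"b.png",s=1.25)
print(state())
E
```

```text
pics
scene cam [-0.13909794  0.25870744  0.78592442]
enclosure 0.97 [217. 181.] 155 270 85 275 14812
sash 0.75 [252. 197.] 235 269 142 251 2015
pointer 0.73 [239. 220.] 233 244 211 224 121
amber_jar 0.82 [340. 198.] 331 350 184 214 493
amber_jar 0.74 [278. 222.] 271 291 205 238 580
amber_jar 0.68 [294. 198.] 282 301 182 213 498
vial_1 0.71 [351. 254.] 346 355 244 261 156
erlenmeyer 0.96 [395. 243.] 380 404 221 260 618
side cam [ 0.55819986 -0.60247713  0.76477973]
enclosure 0.56 [329. 124.] 270 387 54 199 14645
sash 0.59 [324. 156.] 282 367 117 197 5655
lip_mid 0.6 [323. 154.] 282 366 117 197 5625
pointer 0.44 [275. 130.] 269 282 125 136 111
amber_jar 0.72 [329. 207.] 318 339 190 226 733
amber_jar 0.6 [364. 252.] 359 370 239 272 332
amber_jar 0.55 [364. 216.] 353 375 199 236 719
vial_1 0.7 [283. 262.] 275 285 253 271 163
erlenmeyer 0.7 [278. 305.] 264 297 270 322 1187
{'t': 0.8, 'q': array([-1.14140336e+00,  3.52985876e-01,  1.63338497e+00,  4.83730136e-05,
        1.15520713e+00, -2.40599091e-03]), 'joint_vel': array([ 0.00036168,  0.0012876 ,  0.00090236, -0.00035433, -0.00164828,
        0.00062185]), 'joint_efforts': array([ 5.19498790e-04, -5.93695629e+01, -3.34558117e+01,  6.97566848e-02,
        1.55272294e-02, -1.24116003e-06]), 'eef_pos': array([ 0.26157987, -0.56763808,  0.23959824]), 'ee_rot': array([[ 9.08222517e-01,  4.18487583e-01,  4.63473625e-05],
       [ 4.18487583e-01, -9.08222518e-01,  5.08155910e-06],
       [ 4.42202877e-05,  1.47806093e-05, -9.99999999e-01]]), 'force': array([-0.456673  ,  0.18520616,  0.47841829]), 'moment': array([0.03177669, 0.00191606, 0.03277493]), 'grasp_force': 0.0, 'width': 0.09146629718823665}
```

View pics/a.png

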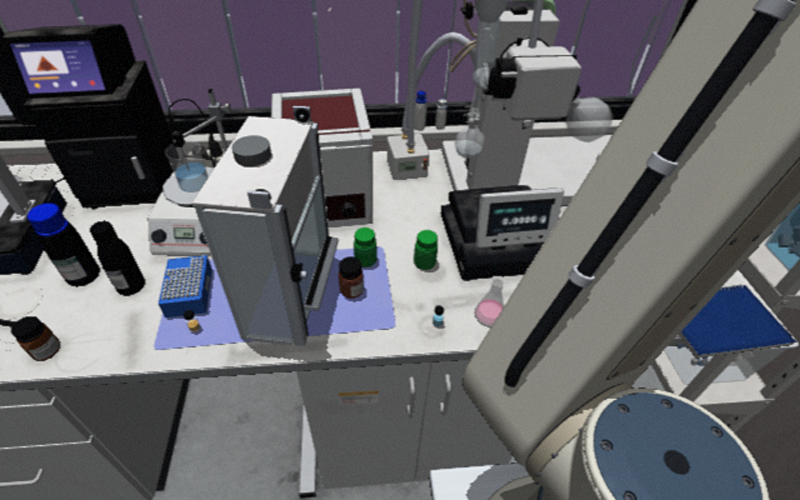

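View pics/b.png

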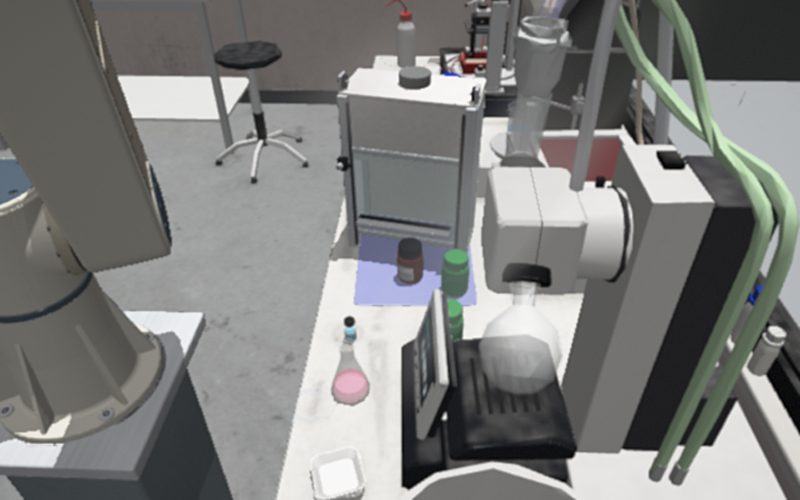

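The brown jar is at scene (278,222) / side (329,207). The look-alikes are green jars at scene (294,198) and (340,198), and a brown jar at the far left at scene (28,270), which is off the mat. I choose the brown one on the mat and check it in close crops.

Run:
```python
from h import *
import pickle
P=pickle.load(open("P.pkl","rb"))
a=P["scene"]["pixels"][85:285,150:320][:,:,::-1]; b=P["side"]["pixels"][45:245,260:400][:,:,::-1]
im=np.hstack([a,b]); cv2.imwrite("pics/c.png",cv2.resize(im,None,fx=2.55,fy=3,interpolation=cv2.INTER_CUBIC))
J=tri([(P["scene"],(278,222)),(P["side"],(329,207))]);print("jar",J)
print("pointer",tri([(P["scene"],(239,220)),(P["side"],(275,130))]))
print("vial",tri([(P["scene"],(351,254)),(P["side"],(280,262))]))
print("flask",tri([(P["scene"],(395,243)),(P["side"],(278,305))]))
print("green",tri([(P["scene"],(294,198)),(P["side"],(364,216))]))
print("green2",tri([(P["scene"],(340,198)),(P["side"],(364,252))]))
```

```text
jar [0.53202178 0.2796227  0.03885562]
pointer [0.39817294 0.35600814 0.20543026]
vial [0.42894729 0.10370204 0.02283478]
flask [ 0.44347831 -0.01367269  0.02988211]
green [0.61404442 0.23505975 0.04699993]
green2 [0.60794354 0.11035909 0.0481459 ]
```

View pics/c.png

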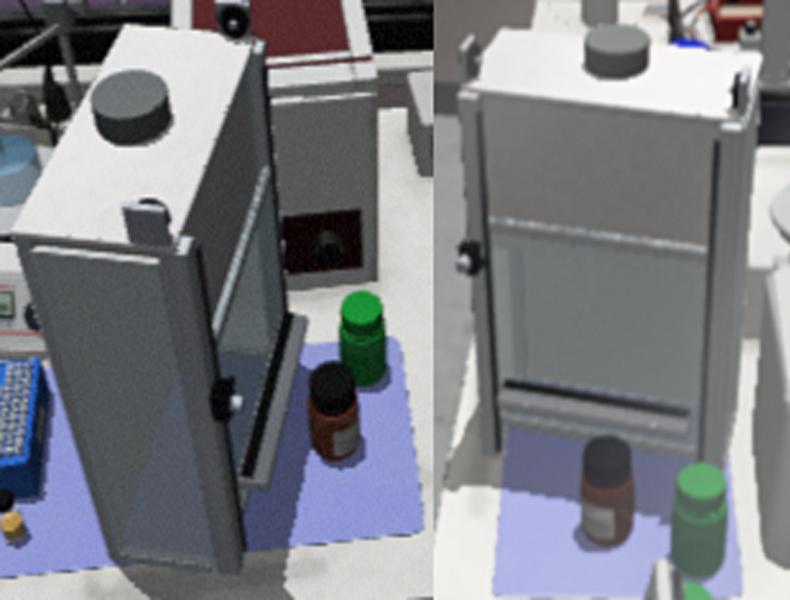

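The first crop confirms the brown glass jar with a black cap, standing on the mat in front of the lip. A green jar is behind it to the right. Next I fit the enclosure pose from keypoints.

```bash
cat > fit.py <<'E'
from h import *
from scipy.optimize import least_squares
def E2W(v,q):
    c,s=np.cos(q[2]),np.sin(q[2]); v=np.asarray(v)/1000.
    return np.array([q[0]+c*v[0]-s*v[1], q[1]+s*v[0]+c*v[1], v[2]])
E
python3 - <<'E'
from fit import *
import pickle
P=pickle.load(open("P.pkl","rb"))
S=lambda x,y:(150+x/2.55,85+y/3); D=lambda x,y:(260+(x-433)/2.55,45+y/3)
# (cam,pixel,model xyz fn(sash mm))
obs=[("scene",S(268,487),(-96,95,61)),("scene",S(305,320),(-96,-95,73)),
("side",D(498,418),(-96,95,61)),("side",D(690,430),(-96,-95,61)),
("scene",S(18,237),(60,125,-340)),("scene",S(125,27),(60,-125,-340)),
("side",D(500,30),(60,125,-340)),("scene",S(115,560),(60,125,-1e-6))]
def model(q,m):
    m=list(m); m[2]= -m[2] if m[2]<0 else m[2]+q[3]; return E2W(m,q)
f=lambda q: np.concatenate([proj(P[c],model(q,m))-np.array(u) for c,u,m in obs])
r=least_squares(f,[.51,.43,1.57,10],loss="soft_l1",x_scale=[.1,.1,.1,10])
q=r.x;print(q);print(np.round(f(q).reshape(-1,2),1))
J=np.array([.532,.28]);d=J-q[:2];c,s=np.cos(q[2]),np.sin(q[2]);print("jar in encl",c*d[0]+s*d[1],-s*d[0]+c*d[1])
# draw
out=[]
for n,(x0,y0,x1,y1) in (("scene",(150,85,320,285)),("side",(260,45,400,245))):
    im=cv2.resize(P[n]["pixels"][y0:y1,x0:x1][:,:,::-1],None,fx=3,fy=3,interpolation=cv2.INTER_CUBIC)
    def L(a,b,col):
        A,B=[tuple(int(v) for v in (proj(P[n],X)-[x0,y0]+.5)*3) for X in (a,b)]; cv2.line(im,A,B,col,1)
    for z in(0,340):
        k=[(-60,125,z),(-60,-125,z),(60,-125,z),(60,125,z)]
        for i in range(4): L(E2W(k[i],q),E2W(k[(i+1)%4],q),(0,255,0))
    for z in(61,73): L(E2W((-96,95,z+q[3]),q),E2W((-96,-95,z+q[3]),q),(0,0,255))
    L(E2W((-96,99,178),q),E2W((-96,99,208),q),(0,255,255))
    out.append(im)
cv2.imwrite("pics/d.png",cv2.resize(np.hstack(out),None,fx=.85,fy=1))
np.save("q.npy",q)
E
```

```text
[ 0.53223475  0.40612695  1.39466539 13.1835812 ]
[[ 2.3  0.7]
 [ 0.9 -2.9]
 [ 0.1 -1.5]
 [-0.1  4.4]
 [-0.6 -0.5]
 [-1.2 -0.3]
 [-0.5  0.8]
 [-0.6 -0.1]]
jar in encl -0.12421677535795032 -0.021869056228514847
```

View pics/d.png

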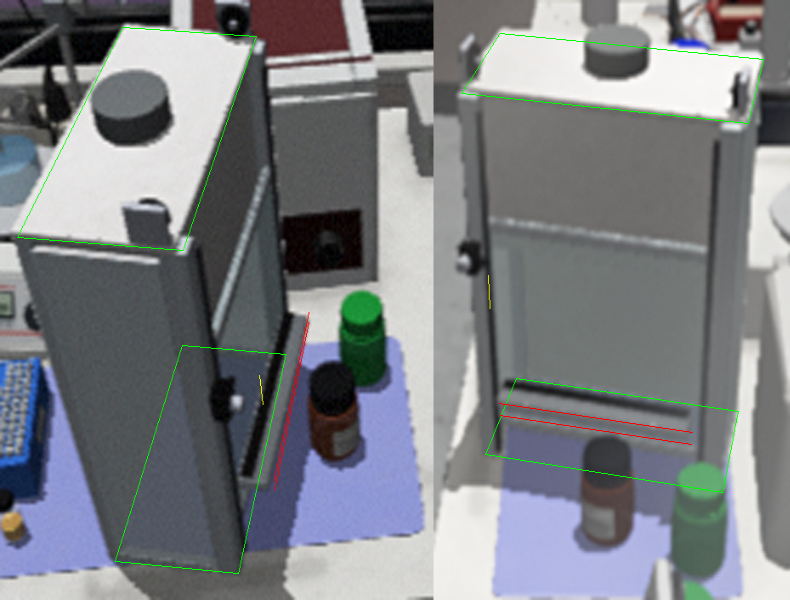

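The fit puts the enclosure at about (0.532, 0.406) with yaw 80° and sash about 13 mm. The lip's near end is at scene (255,247). Next I plan the approach and a closer wrist view.

```bash
cat >> h.py <<'E'
from scipy.spatial.transform import Rotation as Ro
def RT(head,tilt):
    h=np.radians(head);t=np.radians(tilt)
    z=np.array([np.cos(t)*np.cos(h),np.cos(t)*np.sin(h),-np.sin(t)]); y=np.array([np.sin(h),-np.cos(h),0]); return np.column_stack([np.cross(y,z),y,z])
def rel(R0,p0,R1,p1):
    return np.round(np.r_[R0.T@(np.array(p1)-p0)*100,np.degrees(Ro.from_matrix(R0.T@R1).as_rotvec())],2)
def chain(*w):
    s=state();R,p=np.array(s["ee_rot"]),np.array(s["eef_pos"])
    for R1,p1 in w: print(rel(R,p,R1,p1)); R,p=R1,np.array(p1)
E
python3 - <<'E'
from h import *
chain((RT(60,90),(.30,-.25,.32)),(RT(60,60),(.41,.10,.32)),(RT(60,25),(.40,.23,.20)))
p=grab_frame("wrist");s=state();R=s["ee_rot"];c=-np.array(p["R"]).T@p["t"]
print("cam in tool",R.T@(c-s["eef_pos"]),"\n",R.T@np.array(p["R"]).T)
E
```

```text
[ 16.78 -27.24  -8.04   0.    -0.   -35.26]
[35.81 -7.97  0.    0.   30.    0.  ]
[ 3.32 -7.37 15.77  0.   35.   -0.  ]
cam in tool [ 0.08133168  0.00020238 -0.14498712] 
 [[ 7.58665989e-04 -9.57932534e-01 -2.86992481e-01]
 [ 9.99999368e-01  4.88460299e-04  1.01310493e-03]
 [-8.30301738e-04 -2.86993068e-01  9.57932299e-01]]
```

Emit:
drive_tool --commands '[[[1,2.5,-4,-2,0,0,-5],[1,5,-8,-4,0,0,-10],[1,7.5,-12,-5,0,0,-15],[1,10,-16,-6,0,0,-20],[1,12.5,-20,-7,0,0,-25],[1,15,-24,-8,0,0,-30],[1,16.8,-27.2,-8,0,0,-35],[1,16.8,-27.2,-8,0,0,-35.3],[1,16.8,-27.2,-8,0,0,-35.3],[1,16.8,-27.2,-8,0,0,-35.3]]]'

```text
t: 1.85
eef_pos: [0.3005, -0.2511, 0.3197]
ee_rot: [[0.5, 0.866, 0.0], [0.866, -0.5, -0.001], [-0.0, 0.001, -1.0]]
force: [-0.4, -0.2, 0.6]
width: 0.0137
grasp_force: 0.0
```

Emit:
drive_tool --commands '[[[1,4,-1,0,0,4,0],[1,8,-2,0,0,8,0],[1,12,-3,0,0,12,0],[1,16,-4,0,0,16,0],[1,20,-5,0,0,20,0],[1,24,-6,0,0,24,0],[1,28,-7,0,0,28,0],[1,32,-7.5,0,0,30,0],[1,35.8,-8,0,0,30,0],[1,35.8,-8,0,0,30,0]]]'

```text
t: 2.85
eef_pos: [0.411, 0.102, 0.3195]
ee_rot: [[0.431, 0.867, 0.248], [0.751, -0.498, 0.434], [0.5, -0.001, -0.866]]
force: [0.0, 0.1, -0.8]
width: 0.0002
grasp_force: 0.0
```

Emit:
drive_tool --commands '[[[1,0.5,-1,2,0,5,0],[1,1,-2,4,0,10,0],[1,1.5,-3,6,0,15,0],[1,2,-4,8,0,20,0],[1,2.5,-5,10,0,25,0],[1,3,-6,12,0,30,0],[1,3.3,-7.4,14,0,35,0],[1,3.3,-7.4,15.8,0,35,0],[1,3.3,-7.4,15.8,0,35,0],[1,3.3,-7.4,15.8,0,35,0]]]'

```text
t: 3.85
eef_pos: [0.3999, 0.2292, 0.1989]
ee_rot: [[0.214, 0.866, 0.452], [0.366, -0.5, 0.785], [0.906, -0.002, -0.423]]
force: [-0.7, 0.1, -0.4]
width: 0.0004
grasp_force: 0.0
```

Run:
```python
from fit import *
import pickle
p=grab_frame("wrist")
pickle.dump(p,open("W.pkl","wb"))
for l in ["sash","pointer","amber_jar"]:
    for r in regions_of(p,l)[:3]:
        ys,xs=np.where(r["mask"]); print(l,round(r["conf"],2),np.round(r["position"]),xs.min(),xs.max(),ys.min(),ys.max(),len(xs))
q=np.load("q.npy")
for m in [(-96,95,61),(-96,95,73),(-96,-95,61),(-96,-95,73)]: print(m,proj(p,E2W((m[0],m[1],m[2]+q[3]),q)))
save(p,"w.png",s=1.25)
```

```text
sash 0.58 [348. 154.] 250 457 76 255 25020
pointer 0.67 [236. 148.] 219 260 130 164 920
amber_jar 0.74 [460. 255.] 430 491 225 292 2943
amber_jar 0.73 [389. 259.] 365 414 233 281 1915
(-96, 95, 61) [284.30348714 256.49840424]
(-96, 95, 73) [283.59687326 249.81013192]
(-96, -95, 61) [426.0242217  215.58908937]
(-96, -95, 73) [428.57634765 208.88565982]
```

View pics/w.png

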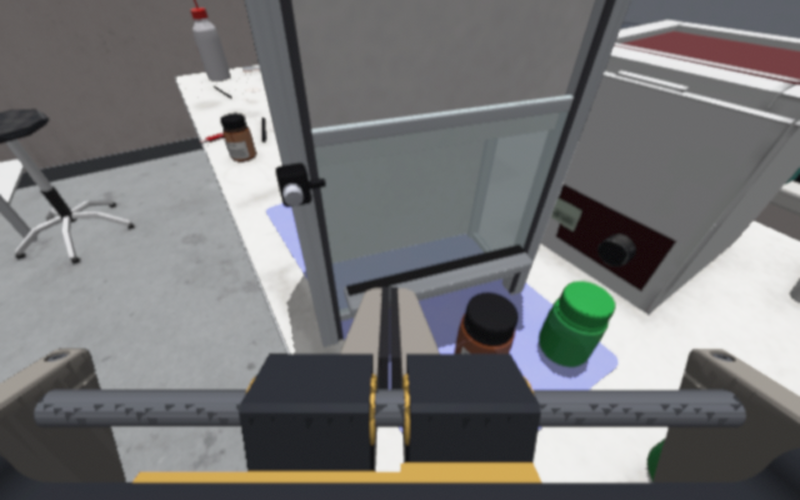

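Wrist view: pointer finger tip near (261,146), lip far end near (424,210), jar at (389,259). I zoom in for exact pixels.

Run:
```python
from fit import *
import pickle
p=pickle.load(open("W.pkl","rb"));P=pickle.load(open("P.pkl","rb"))
f=lambda im,c,s:cv2.resize(im[c[1]:c[3],c[0]:c[2]][:,:,::-1],None,fx=s,fy=s,interpolation=cv2.INTER_CUBIC)
a=f(p["pixels"],(210,120,290,180),5)   # 400x300
b=f(p["pixels"],(360,180,440,240),5)
c=f(p["pixels"],(260,220,340,280),5)
d=f(P["side"]["pixels"],(265,115,305,145),10)
cv2.imwrite("pics/e.png",np.vstack([np.hstack([a,b]),np.hstack([c,d])]))
```

```text
(no output)
```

View pics/e.png

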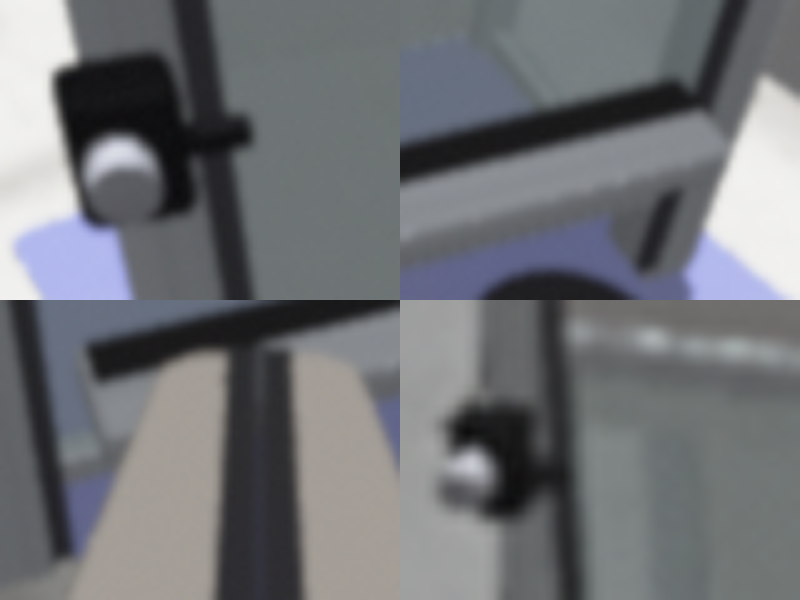

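Run:
```python
from fit import *
import pickle
P=pickle.load(open("P.pkl","rb"));P["wrist"]=pickle.load(open("W.pkl","rb"))
S=lambda x,y:(150+x/2.55,85+y/3); D=lambda x,y:(260+(x-433)/2.55,45+y/3)
PT=9
obs=[("scene",S(268,487),(-96,95,61)),("scene",S(305,320),(-96,-95,73)),
("side",D(498,416),(-96,95,61)),
("scene",S(18,237),(60,125,-340)),("scene",S(125,27),(60,-125,-340)),
("side",D(500,30),(60,125,-340)),("scene",S(115,560),(60,125,-1e-6)),
("wrist",(424.6,211),(-96,-95,73)),("wrist",(281,251),(-96,95,73)),("wrist",(424.6,211),(-96,-95,73)),("wrist",(281,251),(-96,95,73)),
("wrist",(259.6,146.4),PT),("side",(281,132.5),PT)]
def model(q,m):
    if m==PT: return E2W((q[4],99,q[5]),q)
    m=list(m); m[2]= -m[2] if m[2]<0 else m[2]+q[3]; return E2W(m,q)
f=lambda q: np.concatenate([proj(P[c],model(q,m))-np.array(u) for c,u,m in obs])
r=least_squares(f,[.53,.41,1.4,10,-75,190],loss="soft_l1",x_scale=[.1,.1,.1,10,10,10])
q=r.x;print(np.round(q,4));print(np.round(f(q).reshape(-1,2),1).tolist())
np.save("q.npy",q)
# jar: fit cap/body using silhouette axis
def toE(X):
    d=np.array(X[:2])-q[:2];c,s=np.cos(q[2]),np.sin(q[2]);return np.round(1000*np.array([c*d[0]+s*d[1],-s*d[0]+c*d[1]]),1)
def jarres(v):
    out=[]
    for n,bb in (("scene",(271,291.5,205,239)),("side",(318,339.5,190,227))):
        a=np.linspace(0,6.28,60)
        X=[(v[0]+.026*np.cos(t),v[1]+.026*np.sin(t),.002) for t in a]+[(v[0]+.020*np.cos(t),v[1]+.020*np.sin(t),.084) for t in a]+[(v[0]+.026*np.cos(t),v[1]+.026*np.sin(t),.06) for t in a]
        U=np.array([proj(P[n],x) for x in X]); out+=[U[:,0].min()-bb[0],U[:,0].max()-bb[1],U[:,1].max()-bb[3]]
    return np.array(out)
j=least_squares(jarres,[.53,.28],x_scale=.1);print("jar",j.x,toE(j.x),np.round(j.fun,1))
for n,X in dict(vial=(.429,.104),green=(.614,.235)).items(): print(n,toE(X))
print("lip pt",E2W((-96,60,0),q))
```

```text
[  0.5305   0.4083   1.3861   9.0744 -79.5259 207.0132]
[[1.1, 2.7], [0.4, -1.1], [-0.7, -0.3], [-2.5, -0.0], [-1.7, 0.1], [-0.8, 0.3], [-2.0, 0.3], [0.6, 0.2], [-0.4, 0.0], [0.6, 0.2], [-0.4, 0.0], [0.8, -0.1], [1.1, 0.1]]
jar [0.53151969 0.27133422] [-134.5  -26.2] [-0.4 -0.1 -0.5 -0.2 -0.2  0.7]
vial [-317.8   43.9]
green [-155.1 -113.9]
lip pt [0.45386256 0.32499052 0.        ]
```

Run:
```python
from h import *
R=RT(60,25)
chain((R,(.4227,.2704,.041)),(R,(.4227+.028,.2704+.0485,.041)),(R,(.4507,.3189,.071)),(R,(.4507,.3189,.191)))
```

```text
[-12.51  -0.16  10.97   0.08  -0.07   0.16]
[ 2.37 -0.    5.08  0.    0.    0.  ]
[ 2.72 -0.   -1.27  0.    0.    0.  ]
[10.88  0.   -5.07  0.    0.    0.  ]
```

Emit:
drive_tool --commands '[[[1,-2,0,1.8,0,0,0],[1,-4,0,3.5,0,0,0],[1,-6,0,5.3,0,0,0],[1,-8,0,7,0,0,0],[1,-10,0,8.8,0,0,0],[1,-11,-0.1,9.7,0,0,0],[1,-12,-0.1,10.5,0,0,0],[1,-12.5,-0.2,11,0,0,0],[1,-12.5,-0.2,11,0,0,0],[1,-12.5,-0.2,11,0,0,0]]]'

```text
t: 5.05
eef_pos: [0.4214, 0.2716, 0.0404]
ee_rot: [[0.21, 0.866, 0.453], [0.366, -0.499, 0.785], [0.907, 0.001, -0.422]]
force: [-0.0, 0.5, -0.8]
width: 0.0003
grasp_force: 0.0
```

Emit:
drive_tool --commands '[[[1,0.4,0,0.85,0,0,0],[1,0.8,0,1.7,0,0,0],[1,1.2,0,2.55,0,0,0],[1,1.6,0,3.4,0,0,0],[1,2,0,4.25,0,0,0],[1,2.35,0,5.05,0,0,0],[1,2.35,0,5.05,0,0,0],[1,3.25,0,4.6,0,0,0],[1,4.15,0,4.2,0,0,0],[1,4.15,0,4.2,0,0,0]]]'

```text
t: 6.05
eef_pos: [0.4488, 0.3197, 0.0601]
ee_rot: [[0.21, 0.866, 0.453], [0.366, -0.499, 0.785], [0.907, 0.001, -0.422]]
force: [-0.0, 0.2, -0.2]
width: 0.0003
grasp_force: 0.0
```

Emit:
drive_tool --commands '[[[1,0.35,0,-0.15,0,0,0],[1,0.7,0,-0.3,0,0,0],[1,1.05,0,-0.5,0,0,0],[1,1.4,0,-0.65,0,0,0],[1,1.8,0,-0.85,0,0,0],[1,2.25,0,-1.05,0,0,0],[1,2.7,0,-1.25,0,0,0],[1,3.15,0,-1.45,0,0,0],[1,3.6,0,-1.7,0,0,0],[1,3.6,0,-1.7,0,0,0]]]'

```text
t: 7.05
eef_pos: [0.4488, 0.3197, 0.1002]
ee_rot: [[0.21, 0.866, 0.453], [0.366, -0.499, 0.786], [0.907, 0.001, -0.422]]
force: [-0.5, -2.9, -2.4]
width: 0.0002
grasp_force: 1.5
```

Run:
```python
from fit import *
import pickle
q=np.load("q.npy");s=state();print(s["eef_pos"],s["force"])
p=grab_frame("wrist");pickle.dump(p,open("W2.pkl","wb"))
g=grab_frame("side");pickle.dump(g,open("S2.pkl","wb"))
print(proj(p,E2W((q[4],99,q[5]),q)),proj(p,E2W((-96,-95,120),q)))
a=cv2.resize(p["pixels"][:,:,::-1],(800,500))
cv2.imwrite("pics/f.png",a)
```

```text
[0.44882334 0.31968252 0.10017334] [-0.45481756 -2.91360689 -2.39096475]
[195.98806504  55.15017897] [527.99385901 173.67882523]
```

View pics/f.png

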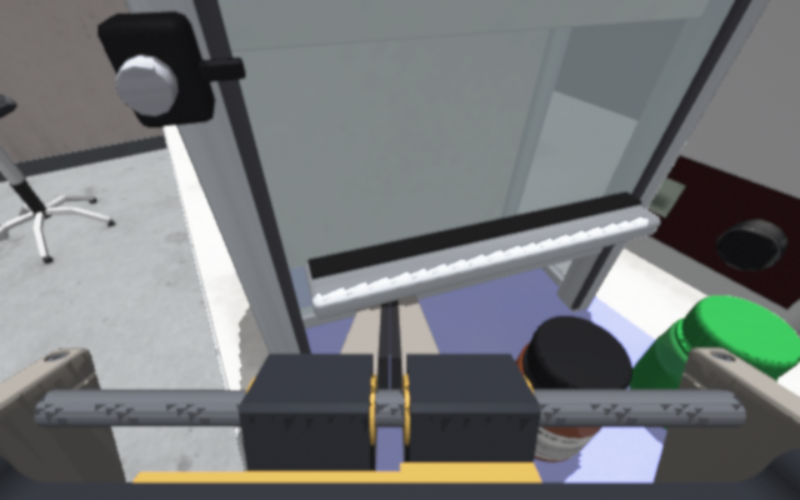

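The lip is being pushed and shows clearly from near (253,242) to far (525,179). The pointer tip is at (194,55), as predicted. I compute the lip height from this.

Run:
```python
from fit import *
import pickle
q=np.load("q.npy");p=pickle.load(open("W2.pkl","rb"))
for yy,(u,v) in ((95,(253,242)),(-95,(525.5,179))):
    r=least_squares(lambda a:proj(p,E2W((-96,a[0],a[1]),q))-[u,v],[yy,100]);print(yy,r.x)
r=least_squares(lambda a:proj(p,E2W((a[0],99,a[1]),q))-[193.8,55.2],[-80,200]);print("ptr",r.x)
```

```text
95 [ 93.50153598 122.4908635 ]
-95 [-95.96787184 115.1768459 ]
ptr [-105.25078059  213.39651172]
```

Emit:
drive_tool --commands '[[[1,0.65,0,-0.3,0,0,0],[1,1.35,0,-0.6,0,0,0],[1,2,0,-0.95,0,0,0],[1,2.7,0,-1.25,0,0,0],[1,3.4,0,-1.6,0,0,0],[1,4.1,0,-1.9,0,0,0],[1,4.8,0,-2.2,0,0,0],[1,5.6,0,-2.6,0,0,0],[1,6.35,0,-2.95,0,0,0],[1,6.35,0,-2.95,0,0,0]]]'

```text
t: 8.15
eef_pos: [0.4489, 0.3199, 0.1708]
ee_rot: [[0.209, 0.867, 0.453], [0.365, -0.499, 0.786], [0.907, 0.001, -0.421]]
force: [-1.1, -2.0, -0.7]
width: 0.0006
grasp_force: 1.0
```

Run:
```python
from fit import *
import pickle
q=np.load("q.npy");s=state();print(s["eef_pos"],s["force"])
p=grab_frame("wrist");pickle.dump(p,open("W3.pkl","wb"))
g=grab_frame("side");pickle.dump(g,open("S3.pkl","wb"))
a=cv2.resize(p["pixels"][:,:,::-1],(800,500),interpolation=cv2.INTER_CUBIC)
cv2.imwrite("pics/g.png",a)
```

```text
[0.4489314  0.31987813 0.17082109] [-1.08893792 -1.98042524 -0.74456468]
```

View pics/g.png

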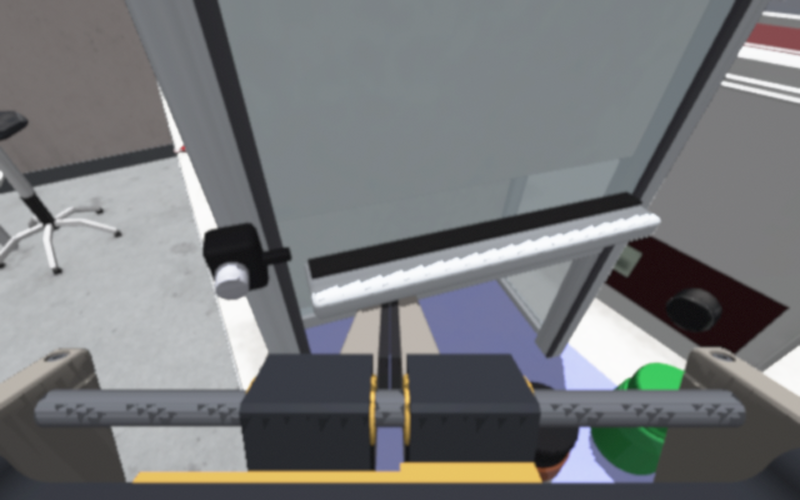

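Run:
```python
from fit import *
import pickle
L=lambda n:pickle.load(open(n,"rb"))
P=L("P.pkl");P["w"]=L("W.pkl");P["w2"]=L("W2.pkl");P["w3"]=L("W3.pkl")
q0=np.load("q.npy")
obs=[("w2",(252.8,242.4),"n",100.2),("w2",(525.6,180),"f",100.2),("w3",(252.8,242),"n",170.8),("w3",(526,179),"f",170.8),
("w",(259.6,146.4),"p",0),("w2",(193.8,55.2),"p",0),("w3",(231.2,204),"p",0),("side",(281,132.5),"p",0)]
def m(q,k,z):
    if k=="p": return E2W((q[4],99,q[5]),q)
    return E2W((-96,95 if k=="n" else -95,z+q[3]),q)
f=lambda q:np.concatenate([proj(P[c],m(q,k,z))-np.array(u) for c,u,k,z in obs]+[(q[:3]-q0[:3])*[300,300,60]])
r=least_squares(f,[*q0[:3],17,-80,207],x_scale=[.1,.1,.1,10,10,10]);print(np.round(r.x,4));print(np.round(r.fun,1))
print("tri ptr",tri([(P["w"],(259.6,146.4)),(P["w2"],(193.8,55.2)),(P["w3"],(231.2,204))]), E2W((r.x[4],99,r.x[5]),r.x))
print("tri lip near",[tri([(P["w2"],(252.8,242.4))]*1+[(P["w2"],(252.9,242.4))]) if 0 else 0])
```

```text
[  0.5336   0.4101   1.3553  15.9855 -85.5198 207.4218]
[-3.1  0.8  0.  -1.3 -3.2  1.5 -0.3  0.2  1.1 -0.2  2.4 -0.9  1.9  0.2
  1.   0.   0.9  0.5 -1.9]
tri ptr [0.41789538 0.34873823 0.20697325] [0.41857194 0.34771068 0.2074218 ]
tri lip near [0]
```

Emit:
drive_tool --commands '[[[1,0.3,0,-0.15,0,0,0],[1,0.6,0,-0.3,0,0,0],[1,0.9,0,-0.4,0,0,0],[1,1.2,0,-0.55,0,0,0],[1,1.45,0,-0.65,0,0,0],[1,1.6,0,-0.75,0,0,0],[1,1.6,0,-0.75,0,0,0],[1,1.6,0,-0.75,0,0,0],[1,1.6,0,-0.75,0,0,0],[1,1.6,0,-0.75,0,0,0]]]'

```text
t: 9.25
eef_pos: [0.4489, 0.3197, 0.187]
ee_rot: [[0.211, 0.866, 0.453], [0.366, -0.499, 0.785], [0.907, 0.0, -0.422]]
force: [-1.8, -1.7, -1.1]
width: 0.0005
grasp_force: 1.1
```

Run:
```python
from fit import *
import pickle
s=state();print(s["eef_pos"],s["force"])
p=grab_frame("wrist");pickle.dump(p,open("W4.pkl","wb"))
g=grab_frame("side");pickle.dump(g,open("S4.pkl","wb"))
q=np.array([0.5325,.409,1.37])
im=p["pixels"][:,:,::-1]
z0=6
c=cv2.resize(im[195:265,215:295],None,fx=z0,fy=z0,interpolation=cv2.INTER_CUBIC)
pu=proj(p,E2W((-85.5,99,207.2),q));print(pu)
# marks: where lip front edges at y=95 would be if lip mid = 207.2
for z in(201.2,207.2,213.2):
    u=proj(p,E2W((-96,95,z),q)); print(z,u)
    cv2.circle(c,tuple(int(v) for v in (u-[215,195]+.5)*z0),2,(0,255,0),-1)
cv2.circle(c,tuple(int(v) for v in (pu-[215,195]+.5)*z0),2,(0,0,255),-1)
d=cv2.resize(g["pixels"][105:175,265:305][:,:,::-1],None,fx=6,fy=6,interpolation=cv2.INTER_CUBIC)
cv2.imwrite("pics/i.png",np.hstack([c,d]))
```

```text
[0.4488677  0.31973833 0.18701337] [-1.76460624 -1.72395864 -1.09322692]
[239.91217708 229.30473163]
201.2 [251.98277131 248.96831949]
207.2 [250.39475234 241.73534832]
213.2 [248.7185849  234.10088616]
```

View pics/i.png

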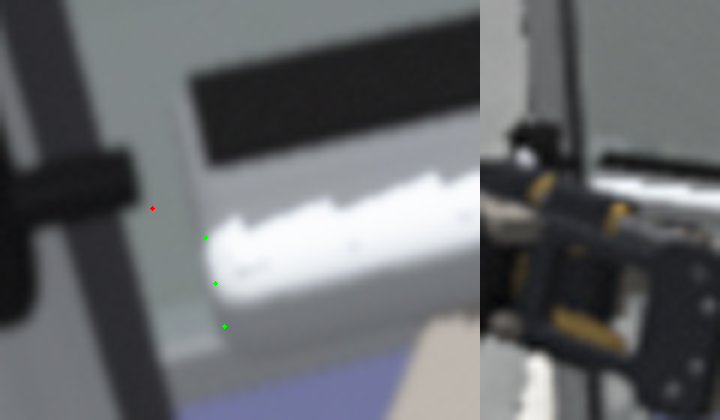

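Run:
```python
from fit import *
import pickle
L=lambda n:pickle.load(open(n,"rb"))
fr=dict(w=L("W.pkl"),w2=L("W2.pkl"),w3=L("W3.pkl"),w4=L("W4.pkl"),side=L("P.pkl")["side"])
for n,p in fr.items(): print(n,np.round(-np.array(p["R"]).T@p["t"],4), np.round(np.array(p["R"])[2],3))
ob=[("w",(259.6,146.4)),("w2",(193.4,55)),("w3",(231,203.7)),("w4",(236.7,224.2))]
for sub in (ob,ob[:2],ob[1:],ob[2:],ob+[("side",(281,132.5))]):
    X=tri([(fr[c],u) for c,u in sub]); print(np.round(X,4),[np.round(proj(fr[c],X)-u,1).tolist() for c,u in sub])
# dark-finger auto profile in w4 : column just left of tip, darkness by row
g=cv2.cvtColor(fr["w4"]["pixels"],cv2.COLOR_RGB2GRAY)
print(g[212:238,228:242:2].T)
g=cv2.cvtColor(fr["w3"]["pixels"],cv2.COLOR_RGB2GRAY)
print(g[192:216,222:236:2].T)
```

```text
w [0.3515 0.1448 0.3342] [ 0.372  0.646 -0.666]
w2 [0.3999 0.2352 0.2353] [ 0.374  0.647 -0.665]
w3 [0.4    0.2353 0.3059] [ 0.374  0.647 -0.664]
w4 [0.4001 0.2353 0.3222] [ 0.373  0.647 -0.665]
side [ 0.5582 -0.6025  0.7648] [-0.032  0.794 -0.608]
[0.418  0.3495 0.2067] [[-0.2, -0.3], [0.5, 0.4], [0.2, -0.3], [-0.1, 0.6]]
[0.4177 0.3481 0.2072] [[-0.0, 0.0], [0.1, -0.1]]
[0.418  0.3496 0.2068] [[0.3, 0.1], [0.0, -0.5], [-0.2, 0.4]]
[0.4187 0.3538 0.2029] [[0.2, -0.1], [-0.2, 0.1]]
[0.4174 0.3479 0.2077] [[-0.3, -0.3], [-1.0, -1.3], [-0.4, 0.6], [-0.5, 1.7], [0.5, -0.1]]
[[ 49  48  47  46  46  47  46  43  37  29  27  26  26  27  26  23  21  20
   20  26  36  42  44  45  45  47]
 [ 94  87  78  70  63  57  52  45  36  28  25  26  26  27  25  22  20  21
   23  33  40  43  45  45  45  45]
 [132 129 126 123 121 115 102  78  50  31  26  25  26  27  23  22  21  22
   28  37  43  46  46  45  45  45]
 [133 133 133 133 133 129 115  86  53  31  26  27  26  25  22  21  20  32
   47  55  54  52  50  48  48  47]
 [133 133 133 133 132 130 120 100  77  56  47  39  35  31  27  25  35  63
   94 110 11
[... 249 characters left out ...]
46  46  45  45  45  38  30  26  25  26  27  27  23  21  20  20  20
   28  36  43  45  44  45]
 [ 73  66  59  55  51  45  36  28  26  26  26  27  24  21  22  20  19  25
   32  42  44  44  45  45]
 [125 121 117 111  98  76  49  29  25  24  27  27  24  21  21  19  22  28
   38  43  46  46  46  46]
 [132 133 133 131 123  97  60  31  24  25  27  27  24  21  19  19  24  38
   47  50  50  48  47  46]
 [132 132 132 132 124 102  69  45  35  30  28  26  21  21  21  29  56  87
  102 102  95  86  78  70]
 [132 133 133 132 131 125 119 109 100  89  82  72  63  56  55  66  89 113
  127 131 131 129 126 123]
 [132 133 133 133 133 133 133 132 131 130 130 127 123 121 121 123 127 130
  131 133 133 133 133 133]]
```

Run:
```python
from fit import *
import pickle
L=lambda n:pickle.load(open(n,"rb"))
w,s=L("W4.pkl"),L("S4.pkl")
ob=[(w,(247.7,214.8)),(s,(284.8,131.2))]
X=tri(ob);print(X,[proj(p,X)-u for p,u in ob])
# length method: near/far front mid
for far in ((525.5,178),(525.5,180),(527,179)):
    a,b=(250.7,242.8),far
    f=lambda z:np.linalg.norm((onz(w,a,z)-onz(w,b,z))[:2])-.19
    from scipy.optimize import brentq
    z=brentq(f,.1,.27);A,B=onz(w,a,z),onz(w,b,z);print(z,A,np.degrees(np.arctan2(*(A-B)[[1,0]])),)
g=cv2.cvtColor(w["pixels"],cv2.COLOR_RGB2GRAY)
print(g[160:200:1,508:540:2])
```

```text
[0.42519649 0.35032954 0.20994222] [array([-0.21076225,  0.52001914]), array([ 0.0884939 , -0.09775719])]
0.2028713393819741 [0.42089818 0.33680583 0.20287134] 167.76425831325633
0.20167229510502238 [0.42110721 0.33782584 0.2016723 ] 167.2278950173974
0.20289532700674423 [0.420894   0.33678543 0.20289533] 167.40334942700653
[[ 30  33  58 104 116 117 130 134 125 124 124 124 124 125 125 124]
 [ 31  30  49 100 116 117 135 132 124 125 124 124 125 124 124 125]
 [ 33  42  60 104 117 119 132 128 125 124 124 125 125 124 123 124]
 [ 59  78  91 112 117 123 128 125 124 125 123 124 124 124 124 124]
 [ 99 122 127 124 118 129 128 124 125 125 125 124 124 125 124 125]
 [136 149 150 138 124 138 126 125 125 124 124 123 124 124 124 124]
 [154 159 158 151 136 140 127 124 124 124 124 124 124 124 124 125]
 [161 161 160 157 149 142 131 124 124 125 124 124 124 124 124 124]
 [161 161 160 160 159 164 160 130 124 124 124 124 124 124 124 124]
 [161 161 161 163 173 204 210 157 128 124 124 124 125 125 124 124]
 [166 165 164 174 205 235 239 208 143 126 125 124 124 124 124 124]
 [190 183 174 205 235 247 248 239 186
[... 1206 characters left out ...]
 124 124 125 125 125 124 125]
 [124 124 127 124 125 124 124 124 124 124 124 124 125 124 124 124]
 [126 125 126 125 125 125 124 124 124 124 124 125 124 124 125 124]
 [125 124 125 124 124 124 124 125 125 124 124 124 124 124 124 124]
 [123 124 125 124 124 124 124 125 125 124 124 124 124 125 124 124]
 [115 122 124 125 124 124 125 124 124 125 125 124 124 124 124 124]
 [ 94 115 123 125 124 124 125 124 124 125 124 124 125 125 124 124]
 [ 64  97 118 123 125 125 125 125 125 125 124 125 124 124 124 125]
 [ 36  69 102 120 124 125 124 124 124 124 125 124 124 125 124 124]
 [ 19  39  75 106 120 124 124 125 124 124 125 125 125 125 124 124]
 [ 17  22  45  80 106 119 124 124 124 124 124 125 125 125 124 125]]
```

Emit:
drive_tool --commands '[[[1,0.1,0,-0.05,0,0,0],[1,0.2,0,-0.1,0,0,0],[1,0.3,0,-0.15,0,0,0],[1,0.42,0,-0.19,0,0,0],[1,0.42,0,-0.19,0,0,0],[1,0.42,0,-0.19,0,0,0],[1,0.1,0,-0.05,0,0,0],[1,-0.8,0,0.3,0,0,0],[1,-1.5,0,0.7,0,0,0],[1,-1.5,0,0.7,0,0,0]]]'

```text
t: 10.35
eef_pos: [0.4488, 0.3198, 0.1695]
ee_rot: [[0.212, 0.866, 0.452], [0.366, -0.499, 0.785], [0.906, -0.001, -0.423]]
force: [-0.3, 0.7, 0.8]
width: 0.0001
grasp_force: 0.0
```

Emit:
drive_tool --commands '[[[1,-0.8,0,-2,0,0,0],[1,-1.6,0,-4,0,0,0],[1,-2.5,0,-6,0,0,0],[1,-3,0,-7,0,0,0],[1,-3,0,-7,0,0,0],[1,-3,0,-7,0,0,0],[1,-3,0,-7,0,0,0],[1,-3,0,-7,0,0,0],[1,-3,0,-7,0,0,0],[1,-3,0,-7,0,0,0]]]'

```text
t: 11.35
eef_pos: [0.4107, 0.254, 0.1727]
ee_rot: [[0.211, 0.867, 0.452], [0.366, -0.499, 0.786], [0.906, 0.0, -0.423]]
force: [-0.1, -0.3, -0.2]
width: 0.0005
grasp_force: 0.0
```

Run:
```python
from fit import *
import pickle
w=grab_frame("wrist");s=grab_frame("side")
pickle.dump((w,s),open("F.pkl","wb"))
q=np.array([.5336,.4101,1.3553])
def crop(p,X,hw,hh,k):
    u=proj(p,X); x0,y0=int(u[0]-hw),int(u[1]-hh); print((x0,y0,k))
    return cv2.resize(p["pixels"][y0:y0+2*hh,x0:x0+2*hw][:,:,::-1],None,fx=k,fy=k,interpolation=cv2.INTER_CUBIC)
N=E2W((-90,97,207),q);F=E2W((-96,-95,207),q)
a=crop(w,N,40,30,5);b=crop(w,F,40,30,5);c=crop(s,N,20,15,10);d=crop(s,F,20,15,10)
cv2.imwrite("pics/j.png",np.vstack([np.hstack([a,b]),np.hstack([c,d])]))
```

```text
(219, 107, 5)
(446, 76, 5)
(262, 118, 10)
(342, 130, 10)
```

View pics/j.png

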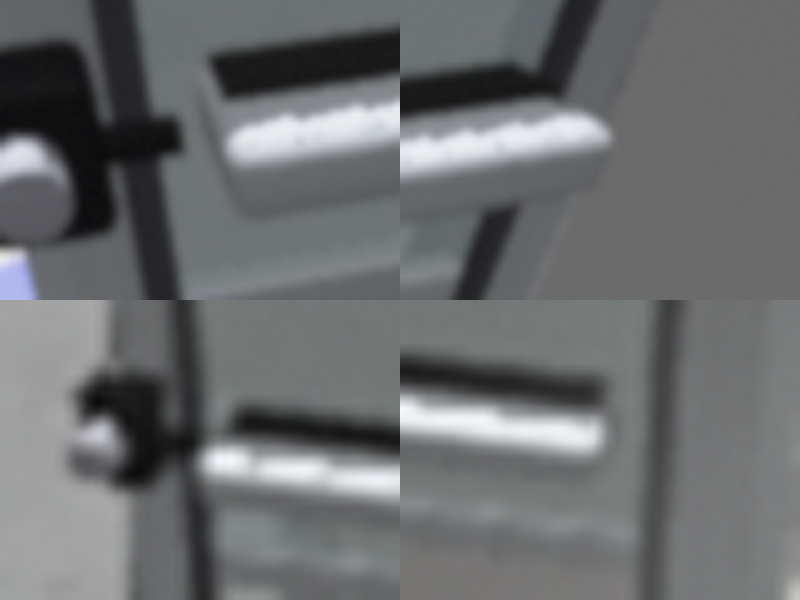

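Run:
```python
from fit import *
import pickle
from scipy.optimize import brentq
w,s=pickle.load(open("F.pkl","rb"))
for n,a,b in (("ptr",(254.1,133.7),(281.5,131.7)),("strip near (-9)",(262.1,122.1),(285.1,129.9)),("strip far (-9)",(472.5,91.9),(362,138.6)),("lip mid near",(266.5,143.5),(282.2,134.5))):
    X=tri([(w,a),(s,b)]);print(n,np.round(X,4),np.round(proj(w,X)-a,1),np.round(proj(s,X)-b,1))
a,b=(266.5,143.5),(486.7,107.9)
z=brentq(lambda z:np.linalg.norm((onz(w,a,z)-onz(w,b,z))[:2])-.19,.1,.28);print("len",z,onz(w,a,z),onz(w,b,z))
# joint: all wrist+side lip features, unknown x,y,yaw,zlip
ob=[(w,a,(-96,95,0)),(w,b,(-96,-95,0)),(w,(264.5,136.5),(-96,95,6)),(s,(282.2,134.5),(-96,95,0))]
f=lambda q:np.concatenate([proj(p,E2W((m[0],m[1],m[2]+q[3]),q))-np.array(u) for p,u,m in ob])
r=least_squares(f,[.5336,.4101,1.3553,205],x_scale=[.1,.1,.1,10]);print(r.x,np.round(r.fun,1))
for zz in (205,207):
  q=[.5336,.4101,1.3553]; print(zz,[np.round(proj(w,E2W((-96,y,zz),q)),1).tolist() for y in(95,-95)],np.round(proj(s,E2W((-96,95,zz),q)),1))
vw=np.array([.418,.3495,.2067]);print("ptr pred w",proj(w,vw),"s",proj(s,vw))
```

```text
ptr [0.4174 0.3482 0.2086] [-0.3 -0.9] [0.  0.3]
strip near (-9) [0.4257 0.3513 0.2131] [0.2 0.5] [-0.  -0.2]
strip far (-9) [0.6059 0.3131 0.2147] [-0.1 -1.1] [-0.   0.4]
lip mid near [0.4205 0.3337 0.2084] [-0.6 -2.5] [-0.   0.7]
len 0.20559196512772443 [0.42117355 0.33494721 0.20559197] [0.60714567 0.29603229 0.20559197]
[  0.53316066   0.40910241   1.36517945 205.8513894 ] [-0.6  0.2  0.  -0.   0.5 -0.6  0.1  1.5]
205 [[264.4, 143.5], [485.5, 108.9]] [282.3 135.9]
207 [[264.1, 141.0], [486.5, 106.6]] [282.2 135.1]
ptr pred w [254.30640664 134.2071245 ] s [281.89283148 132.41851615]
```

The wrist and side crops show the pointer finger at wrist (254,134) and the lip's near front edge at (266,143). The lip is at 206 ±1.5 mm and the pointer at about 207 mm, so they are level. Next I plan the jar push with clearances to the green jar and the near post.

Run:
```python
from fit import *
import pickle
P=pickle.load(open("P.pkl","rb"));w,s=pickle.load(open("F.pkl","rb"))
s2=grab_frame("scene");w=grab_frame("wrist");s=grab_frame("side")
def bbfit(bbs,x0):
    a=np.linspace(0,6.28,60)
    def res(v):
        o=[]
        for p,bb in bbs:
            X=[(v[0]+r*np.cos(t),v[1]+r*np.sin(t),z) for r,z in((.026,.002),(.02,.084),(.026,.06)) for t in a]
            U=np.array([proj(p,x) for x in X]);o+=[U[:,0].min()-bb[0],U[:,0].max()-bb[1],U[:,1].max()-bb[3]]
        return np.array(o)
    r=least_squares(res,x0,x_scale=.1);return r.x,np.round(r.fun,1)
print("green",bbfit([(P["scene"],(282,301.5,182,214)),(P["side"],(353,375.5,199,237))],[.61,.23]))
for n,p in (("scene",s2),("side",s),("wrist",w)):
    for r in regions_of(p,"amber_jar")[:4]:
        ys,xs=np.where(r["mask"]);print(n,round(r["conf"],2),xs.min(),xs.max(),ys.min(),ys.max(),len(xs))
    print(n,"amber top",proj(p,(.5315,.2713,.084)),"green top",proj(p,(.614,.235,.084)))
```

```text
green (array([0.61757207, 0.23947824]), array([-0.1, -0.4, -0. , -0.3,  0.2,  0.5]))
scene 0.74 271 290 205 238 395
scene 0.56 283 301 181 212 509
scene 0.43 345 350 185 197 42
scene amber top [280.30525737 209.87398943] green top [292.96325043 186.94645473]
side 0.88 353 375 199 236 718
side 0.7 359 370 239 271 330
side 0.61 318 338 191 226 642
side amber top [328.59235873 194.74649138] green top [363.66333807 205.18239948]
wrist 0.77 374 430 238 295 2215
wrist 0.64 446 518 226 302 3921
wrist 0.52 229 505 0 173 37223
wrist amber top [408.90862835 252.18105702] green top [495.30703286 244.53933466]
```

```bash
cat > sim.py <<'E'
from fit import *
q=[.5335,.410,1.357];G=np.array([.6175,.2395]);post=[E2W((x,y,0),q)[:2] for x in(-60,-78) for y in(107,)]
def boxdist(pt,tip,h,back,half):
    d=np.array(pt)-tip;a=d@[np.cos(h),np.sin(h)];b=abs(d@[np.sin(h),-np.cos(h)])
    da=max(a+back,0);db=max(b-half,0);return np.hypot(da,db) if da>0 or db>0 else -min(-(a+back),half-b)
def tipfor(jx,jy,head,gap=.0166,tilt=25):
    h=np.radians(head);C=E2W((jx,jy,0),q)[:2];return C-(gap+.010*np.sin(np.radians(tilt)))*np.array([np.cos(h),np.sin(h)])
E
python3 - <<'E'
from sim import *
for h in (48,50,52,54,56,58,60):
    g=[];p=[]
    for jx in np.arange(-136,-17,3):
        t=tipfor(jx,-27.5,h);H=np.radians(h)
        g.append((boxdist(G,t,H,.064,.095)-.026)*1000);p.append(min(boxdist(x,t,H,.064,.095)*1000 for x in post))
    print(h,"green min %.0f at %d, end %.0f; post min %.0f"%(min(g),-136+3*int(np.argmin(g)),g[-1],min(p)))
E
```

```text
48 green min 24 at -28, end 25; post min -8
50 green min 20 at -28, end 21; post min -3
52 green min 16 at -31, end 18; post min 1
54 green min 12 at -34, end 14; post min 4
56 green min 8 at -34, end 11; post min 8
58 green min 4 at -37, end 8; post min 12
60 green min 0 at -40, end 5; post min 15
```

Run:
```python
from sim import *
R=RT(55,25)
def tcp(jx,z,jy=-27.5): return np.r_[tipfor(jx,jy,55),z]-.025*R[:,2]
chain((R,tcp(-148,.15)),(R,tcp(-148,.028)),(R,tcp(-118,.028)),(R,tcp(-22,.026)))
print(tcp(-148,.15),tcp(-22,.026))
```

```text
[-0.22  9.56  2.4  -4.56  0.    2.13]
[-11.06   0.     5.16   0.     0.     0.  ]
[ 1.17 -1.16  2.51  0.    0.    0.  ]
[ 3.56 -3.71  8.11  0.    0.    0.  ]
[0.50403121 0.22391497 0.16056546] [0.5307648  0.34704627 0.03656546]
```

Emit:
drive_tool --commands '[[[0.13,0,2.4,0.6,-1.2,0,0.6],[0.13,0,4.8,1.2,-2.4,0,1.2],[0.13,0,7.2,1.8,-3.6,0,1.7],[0.13,-0.2,9.6,2.4,-4.56,0,2.13],[0.13,-0.2,9.6,2.4,-4.56,0,2.13],[0.13,-0.2,9.6,2.4,-4.56,0,2.13],[0.13,-0.2,9.6,2.4,-4.56,0,2.13],[0.13,-0.2,9.6,2.4,-4.56,0,2.13],[0.13,-0.2,9.6,2.4,-4.56,0,2.13],[0.13,-0.2,9.6,2.4,-4.56,0,2.13]]]'

```text
t: 12.75
eef_pos: [0.504, 0.224, 0.1608]
ee_rot: [[0.242, 0.819, 0.52], [0.346, -0.573, 0.743], [0.906, -0.0, -0.423]]
force: [-0.4, 0.1, -0.4]
width: 0.0405
grasp_force: 0.0
```

Emit:
drive_tool --commands '[[[0.13,-1.5,0,0.7,0,0,0],[0.13,-3,0,1.4,0,0,0],[0.13,-4.5,0,2.1,0,0,0],[0.13,-6,0,2.8,0,0,0],[0.13,-7.5,0,3.5,0,0,0],[0.13,-9,0,4.2,0,0,0],[0.13,-10,0,4.65,0,0,0],[0.13,-11,0,5.1,0,0,0],[0.13,-11,0,5.1,0,0,0],[0.13,-11,0,5.1,0,0,0]]]'

```text
t: 13.75
eef_pos: [0.5041, 0.2237, 0.0395]
ee_rot: [[0.243, 0.819, 0.519], [0.346, -0.573, 0.743], [0.906, -0.001, -0.423]]
force: [-0.5, 0.4, -0.4]
width: 0.04
grasp_force: 0.0
```

Run:
```python
from h import *
s=state();print(s["t"],s["eef_pos"],s["force"],s["width"])
w=grab_frame("wrist")
for r in regions_of(w,"amber_jar")[:4]:
    ys,xs=np.where(r["mask"]);print(round(r["conf"],2),xs.min(),xs.max(),ys.min(),ys.max(),len(xs),np.array(w["pixels"])[r["mask"]].mean(0))
print(proj(w,(.5315,.2713,.084)),proj(w,(.6175,.2395,.084)))
```

```text
13.75 [0.5040927  0.22372302 0.03949299] [-0.49869487  0.39398074 -0.3518048 ] 0.04003327262754405
0.81 530 639 250 346 1815 [32.09917355 83.63360882 44.62258953]
0.75 265 340 129 256 8087 [54.84716211 46.84184494 45.59750216]
0.68 381 472 114 234 7978 [36.8320381  99.09438456 53.76334921]
0.55 0 391 0 233 56996 [100.98447259 101.29523124 102.7251737 ]
[303.50715288 144.48200803] [435.48942413 126.65216484]
```

Emit:
drive_tool --commands '[[[0.13,0.23,-0.23,0.5,0,0,0],[0.13,0.47,-0.46,1,0,0,0],[0.13,0.7,-0.7,1.5,0,0,0],[0.13,0.93,-0.93,2,0,0,0],[0.13,1.17,-1.16,2.5,0,0,0],[0.13,1.4,-1.39,3.01,0,0,0],[0.13,1.64,-1.62,3.51,0,0,0],[0.13,1.87,-1.85,4.01,0,0,0],[0.13,2.1,-2.08,4.52,0,0,0],[0.13,2.33,-2.32,5.02,0,0,0]]]'

```text
t: 14.85
eef_pos: [0.517, 0.2828, 0.0394]
ee_rot: [[0.242, 0.819, 0.52], [0.346, -0.573, 0.743], [0.906, -0.0, -0.423]]
force: [-0.1, -0.7, 0.8]
width: 0.04
grasp_force: 0.6
```

```bash
cat > look.py <<'E'
from sim import *
def toE(X):
    d=np.array(X[:2])-q[:2];c,s=np.cos(q[2]),np.sin(q[2]);return np.round(1000*np.array([c*d[0]+s*d[1],-s*d[0]+c*d[1]]),1)
s=state();print(s["t"],s["eef_pos"],np.round(s["force"],1))
R=np.array(s["ee_rot"]);tip=np.array(s["eef_pos"])+.025*R[:,2]
h=np.arctan2(R[1,2],R[0,2]);C=tip[:2]+(.0166+.0042)*np.array([np.cos(h),np.sin(h)]);print("expected jar",C,toE(C))
for n in ("wrist","side","scene"):
    w=grab_frame(n)
    print(n,"pred",np.round(proj(w,(*C,.084))),np.round(proj(w,(*C,.002))))
    for r in regions_of(w,"amber_jar")[:4]:
        ys,xs=np.where(r["mask"]);print(round(r["conf"],2),xs.min(),xs.max(),ys.min(),ys.max(),len(xs),np.round(w["pixels"][r["mask"]].mean(0)))
    for l in (("sash",) if n=="side" else ()):
        for r in regions_of(w,l)[:2]:
            ys,xs=np.where(r["mask"]);print(l,round(r["conf"],2),xs.min(),xs.max(),ys.min(),ys.max())
E
python3 look.py
```

```text
14.85 [0.51703964 0.28280385 0.03938279] [-0.1 -0.7  0.8]
expected jar [0.5419601  0.31840692] [-87.7 -27.7]
wrist pred [311. 154.] [311. 244.]
0.98 272 350 138 272 8923 [53. 45. 43.]
side pred [333. 183.] [333. 209.]
0.9 352 375 199 236 742 [ 89. 122.  99.]
0.83 359 370 239 272 324 [ 94. 138. 103.]
0.62 324 344 179 209 486 [66. 61. 62.]
sash 0.85 278 372 68 156
scene pred [262. 208.] [264. 229.]
0.84 253 272 204 235 466 [25. 17. 16.]
0.83 283 302 182 213 529 [21. 74. 36.]
```

Emit:
drive_tool --commands '[[[0.13,0.23,-0.23,0.5,0,0,0],[0.13,0.47,-0.46,1,0,0,0],[0.13,0.7,-0.7,1.5,0,0,0],[0.13,0.93,-0.93,2,0,0,0],[0.13,1.17,-1.16,2.5,0,0,0],[0.13,1.4,-1.39,3.01,0,0,0],[0.13,1.64,-1.62,3.51,0,0,0],[0.13,1.64,-1.62,3.51,0,0,0],[0.13,1.64,-1.62,3.51,0,0,0],[0.13,1.64,-1.62,3.51,0,0,0]]]'

```text
t: 16.2
eef_pos: [0.5259, 0.3232, 0.0394]
ee_rot: [[0.242, 0.819, 0.52], [0.346, -0.573, 0.742], [0.906, -0.0, -0.423]]
force: [-0.2, 0.8, 0.3]
width: 0.0397
grasp_force: 0.0
```

```bash
python3 look.py
```

```text
16.2 [0.52586906 0.32324616 0.03944158] [-0.2  0.8  0.3]
expected jar [0.55079105 0.358848  ] [-46.3 -27.8]
wrist pred [311. 154.] [311. 244.]
0.93 272 350 138 270 8802 [69. 59. 57.]
0.73 477 639 201 362 12828 [ 55. 153.  81.]
side pred [337. 174.] [337. 199.]
0.74 353 376 200 236 718 [ 90. 122. 100.]
0.73 359 370 240 272 320 [ 95. 138. 103.]
0.72 270 388 53 199 13205 [127. 129. 129.]
0.61 327 346 169 199 455 [66. 60. 59.]
sash 0.71 278 372 67 156
scene pred [246. 206.] [249. 227.]
0.77 240 258 205 234 322 [35. 26. 25.]
0.65 284 299 183 205 266 [22. 89. 38.]
```

Run:
```python
from sim import *
w=grab_frame("wrist")
a=np.linspace(0,6.28,90)
for c in ((.6175,.2395),(.614,.237),(.611,.235)):
    U=np.array([proj(w,(c[0]+.026*np.cos(t),c[1]+.026*np.sin(t),z)) for z in(.005,.03,.055) for t in a]);print(c,U[:,0].min(), U[:,1].max())
    V=np.array([proj(w,(c[0]+.019*np.cos(t),c[1]+.019*np.sin(t),.082)) for t in a]);print("cap",V[:,0].min(),V[:,1].min())
    s=state();R=s["ee_rot"];t=(s["eef_pos"]+.025*R[:,2])[:2];h=np.arctan2(R[1,2],R[0,2])
    e=np.array([np.cos(q[2]),np.sin(q[2])])
    print([round(1000*(boxdist(c,t+k*e,h,.064,.095)-.026)) for k in(0,.006,.012,.018,.024)])
m=max(regions_of(w,"amber_jar"),key=lambda r:r["mask"][:,500:].sum())["mask"]
for r in range(200,365,15):
    x=np.where(m[r])[0]; print(r,x.min() if len(x) else None,x.max() if len(x) else None,end="; ")
```

```text
(0.6175, 0.2395) 465.87488663103073 364.0097933513189
cap 544.0877398564992 204.23009766490094
[12, 10, 10, 10, 11]
(0.614, 0.237) 466.218667755001 372.35976288785486
cap 546.4373296293397 210.0626336855485
[8, 7, 7, 8, 10]
(0.611, 0.235) 466.3140692053434 379.5330369117149
cap 548.1895858114741 215.09726982101174
[5, 4, 5, 6, 9]
200 None None; 215 535 623; 230 524 639; 245 507 639; 260 494 639; 275 483 639; 290 479 639; 305 495 634; 320 None None; 335 None None; 350 507 531;
```

Emit:
drive_tool --commands '[[[0.13,0.16,-0.15,0.33,0,0,0],[0.13,0.31,-0.31,0.67,0,0,0],[0.13,0.47,-0.46,1,0,0,0],[0.13,0.62,-0.62,1.34,0,0,0],[0.13,0.78,-0.77,1.67,0,0,0],[0.13,0.93,-0.93,2,0,0,0],[0.13,0.93,-0.93,2,0,0,0],[0.13,0.93,-0.93,2,0,0,0],[0.13,0.93,-0.93,2,0,0,0],[0.13,0.93,-0.93,2,0,0,0]]]'

```text
t: 17.65
eef_pos: [0.5309, 0.3466, 0.0394]
ee_rot: [[0.243, 0.819, 0.52], [0.346, -0.574, 0.742], [0.906, -0.0, -0.423]]
force: [-0.3, 0.6, 0.0]
width: 0.0397
grasp_force: 0.0
```

```bash
python3 look.py
```

```text
17.65 [0.53093131 0.34660205 0.03937996] [-0.3  0.6  0. ]
expected jar [0.55585652 0.3822009 ] [-22.4 -27.7]
wrist pred [311. 154.] [311. 244.]
0.85 270 349 137 271 8944 [68. 58. 56.]
0.57 507 639 236 378 4845 [ 56. 149.  80.]
side pred [339. 168.] [339. 194.]
0.8 359 370 239 271 314 [ 94. 136. 102.]
0.79 328 349 164 194 519 [70. 64. 64.]
0.7 353 374 200 236 695 [ 88. 121.  97.]
0.3 264 297 270 322 1194 [202. 181. 186.]
sash 0.59 278 372 67 156
scene pred [237. 205.] [240. 226.]
0.55 242 249 213 225 68 [45. 40. 40.]
0.5 283 288 185 206 42 [30. 93. 42.]
```

Emit:
drive_tool --commands '[[[0.13,-0.23,0.23,-0.5,0,0,0],[0.13,-0.7,0.7,-1.5,0,0,0],[0.13,-1.4,1.39,-3,0,0,0],[0.13,-2.1,2.08,-4.5,0,0,0],[0.13,-2.8,2.78,-6,0,0,0],[0.13,-3.5,3.48,-7.5,0,0,0],[0.13,-4.2,4.18,-9,0,0,0],[0.13,-4.2,4.18,-9,0,0,0],[0.13,-4.2,4.18,-9,0,0,0],[0.13,-4.2,4.18,-9,0,0,0]]]'

```text
t: 19.0
eef_pos: [0.5083, 0.2416, 0.0394]
ee_rot: [[0.242, 0.819, 0.52], [0.346, -0.573, 0.743], [0.906, 0.0, -0.422]]
force: [0.0, -0.6, 0.1]
width: 0.04
grasp_force: 0.0
```

```bash
cat > chk.py <<'E'
from sim import *
C=(.5559,.3822); print(state()["t"],state()["eef_pos"])
for n in ("scene","side","wrist"):
    p=grab_frame(n); print(n,"ptr",np.round(proj(p,(.418,.3495,.2067)),1))
    a=np.linspace(0,6.28,60);U=np.array([proj(p,(C[0]+r*np.cos(t),C[1]+r*np.sin(t),z)) for r,z in((.026,.002),(.02,.084),(.026,.06)) for t in a]);print("jar pred",np.round([U[:,0].min(),U[:,0].max(),U[:,1].min(),U[:,1].max()]))
    for l in ("amber_jar","vial_1","erlenmeyer","sash"):
        for r in regions_of(p,l)[:4]:
            ys,xs=np.where(r["mask"]);print(l,round(r["conf"],2),xs.min(),xs.max(),ys.min(),ys.max(),len(xs),np.round(p["pixels"][r["mask"]].mean(0)))
E
python3 chk.py
```

```text
19.0 [0.50830315 0.24161297 0.03943072]
scene ptr [241.5 210.7]
jar pred [228. 250. 200. 234.]
amber_jar 0.87 283 301 182 213 519 [21. 74. 35.]
amber_jar 0.68 240 249 212 234 165 [48. 45. 49.]
amber_jar 0.39 332 339 185 198 81 [38. 89. 47.]
vial_1 0.55 233 245 210 225 154 [30. 30. 32.]
erlenmeyer 0.37 240 249 213 233 123 [50. 46. 47.]
sash 0.87 221 267 94 211 2806 [72. 77. 79.]
side ptr [281.9 132.4]
jar pred [329. 349. 164. 200.]
amber_jar 0.9 359 370 239 270 307 [ 94. 139. 102.]
amber_jar 0.8 353 375 199 236 709 [ 89. 122.  98.]
amber_jar 0.7 329 348 164 199 636 [75. 69. 70.]
vial_1 0.67 275 285 253 271 178 [100. 116. 121.]
erlenmeyer 0.63 265 296 270 322 1086 [196. 172. 179.]
sash 0.57 278 372 67 156 7014 [122. 126. 125.]
wrist ptr [-175.8 -208.6]
jar pred [236. 296.  82. 185.]
amber_jar 0.84 394 495 125 251 9026 [ 36. 100.  53.]
amber_jar 0.77 236 296 82 183 5057 [58. 49. 46.]
```

The jar matches the predicted upright pose inside. The sash, green jar, vial and flask are unchanged, and the arm is touching nothing.

```bash
python3 -c "
from plant import *
print(close_job())"
```

```text
the job is handed in; nothing more can be done
None
```

The job is handed in at about 19 s of the 67 s: the lip measures about 206 mm against a pointer at about 207 mm (good to 1–2 mm), the amber jar stands upright about 12 mm inside the window, and the flask, vial and green jars show unmoved.

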